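# Flip up the ball-ended length stop

### The arm

A 6-joint arm with a two-finger parallel gripper is mounted at the origin on a cart in front of the work surface, level with it; the furniture and walls round the work are solid. World frame = base frame: x ahead of the robot, y to its left, z up, the work surface at z = 0. Lengths are in mm, angles in rad, forces in N, time in s.
With the tool pointing down it reaches from about 350 to 975 mm from the base axis. Payload 7.1 kg.
Tool frame: the origin (TCP) lies at the very end of the fingers, on their centre line; the grasp point (between the pads) lies ctrl.hold_point_z behind it (ctrl.hold_point_z is the distance from the TCP to the grasp point, in mm); z points along the fingers, y is the line along which they close (so a half turn about z gives the same grasp; the last joint's range is limited). The gripper opens to 88 mm and grips with 3 to 60 N. Pads are 20 mm wide; open, the fingers measure 115 mm over their backs; the gripper's body (75 mm by 178 mm) begins 61 mm behind the grasp point.
Start: joints at [-1.314, 0.423, 1.63, -0, 1.089, -0.019], TCP at [170.216, -601.358, 222.675] pointing down, gripper open.
Joint ranges: [-3, 3], [-0.9, 2.11], [0.09, 2.58], [-1.31, 4.45], [0.11, 2.69], [-2.54, 2.54]. Speed limits (rad/s): [2.39, 2.39, 3.01, 3.14, 3.14, 3.14].

### API

Orientations are given as a rotation vector (axis times angle).
In Python, from workcell import ctrl gives the robot as it stands. The module is installed in compiled form; this text tells all that it offers.
- The arm moves only by the shell command python3 -m creep 'ROWS'. ROWS is JSON, a list of rows, each an object with "translation": the shift along the tool's x, y, z in mm, a list of three; "angular": the turn, a rotation vector about the tool's x, y, z in rad, a list of three; "jaw": the opening, from 0 (shut) to 1 (fully open). A call has exactly 8 rows; each row is the pose to reach, as a shift and turn from the pose commanded when the call began, along the tool's axes at that moment; what a row does not reach only later rows make up. A row lasts 1/8 s, in which the tool goes at most 62.5 mm and 10.7 degrees, less where a joint would pass 70% of its speed; a pose out of reach is approached as far as the arm can. A call with a gripper value outside its range is refused whole. The fingers move at their own pace and stop on an object; the grip force is fixed at half the most. Time passes only in rows, so rows that repeat a pose let the fingers close, or fill a call up. It gives the time, the measured TCP pose, the force, the opening and the grip force at its end, in the units of the state.
- ctrl.get_obs(): the state, without advancing time (a new reading comes with each control period).
- ctrl.get_image(name): name is "scene" or "top"; returns the picture (400x640x3 uint8, red, green, blue); there is no depth.
- ctrl.camera_info(name): a dict with "camera_matrix" (3x3 intrinsics, pixels), "world_from_camera" (4x4, takes a point from camera to world coordinates). Camera axes: x right, y up, looking along -z (the intrinsics and any distortion apply to the point x, -y, -z); pixel columns grow to the right and rows downward; lengths in mm; the calibration is good to about 2 mm. A picture is of the moment at which its call begins. camera_info takes no time and is no camera call.
- ctrl.close_job(): hands the job in; it is judged then, once.
Trained networks look in the newest picture that a camera, given by its name, has taken for a name from the list of things; names that differ only in an ending like _2 or _b are one class to them, and where a whole thing is asked for, a point or a joint stands for the part that bears it (a point fixed in the world has none). Each returns a list of dicts, best first, with "score" (0 to 1); they miss things now and then, are a little off and sometimes report something else, mostly with a low value. They report only what shows in the picture. A call takes as long as a camera call.
- ctrl.look_for(camera, label): "rect" ([left, top, right, bottom] in pixels, round what is visible of it).
The state is a dict: "t": time; "qpos": joint angles; "qvel": joint speeds; "joint_torque": joint torques, N m; "ee_pos": TCP position; "orientation": TCP orientation; "ft_force": force on the tool from outside, world axes, zero at the start; "moment": the same for the moment, N m; "width": finger opening in mm; "grasp_force": force on a finger pad.
Only numpy, scipy, OpenCV 4.12 (cv2) and the standard library are available. Lean on these libraries where they do the work, as an engineer would, in place of code of your own. Each camera call takes 0.05 s, during which the arm holds its last target. There are 200 camera calls.

### The job

The wooden piece at the length-stop fence has to slide out past the ball-ended stop. Swing the arm of the ball-ended stop up and over its balance point until it leans back on its rest and stays there by itself; leave the square-ended stop down.

Things in the scene. Friction and masses are not known exactly. Their poses are not given: they have to be found in the camera images.
- ball_stop (a joint): Hinge of the stop arm that ends in a black ball (0.12 kg, nearly free). 0 rad: down, pointing to the fence's front (robot side), 20 degrees below level, on its rest pin. It grows as the arm swings up: vertical (balance point) at 1.92 rad; beyond, its weight drops it back to its end stop at 2.27 rad, 20 degrees past vertical. Short of the balance point it falls down again.
- ball_stop_end (a point): Centre of the black ball (26 mm diameter) on the end of the 10 mm square steel arm, 75 mm from the hinge axis; moves with the arm; 40 mm above the table when down. At least 45 mm free on both sides of it along the fence, and open above. It can be pinched from above, fingers closing along the fence, and turns between them.
- ball_stop_hinge (a point): Fixed point on the hinge axis, mid arm, 66 mm above the table, 32 mm in front of the middle of the aluminium fence (300 x 26 mm, 46 high; carriage tops 54). Axes: x level, square to the fence, front to back; y along fence = hinge axis; z up. Ball at joint angle q: 75 mm away, (q - 0.35 rad) above -x. Hinge cheeks: radius 12 mm; back rest 16 mm wide, reaching 42 mm along the arm.
- square_stop (a joint): Hinge of the other stop on the same fence, of the same size, whose arm ends in a black 26 mm cube instead of a ball, about 0.2 m to the left or right of the ball-ended one. 0 rad: down. It is to stay down.

How it is judged:
By the outcome, as a careful person would: the job done as asked, in the order asked, and still so for the second after the job is handed in, with the robot touching nothing.
It also fails if it takes over 38 s, if anything falls off the work surface, if the arm or the gripper's body presses on something with over 40 N, if the wrist force passes 120 N, or if a joint passes its speed limit or range.

## Working session

There is one attempt and no reset: what is moved stays moved. The work goes in short steps, Python scripts to look and compute and a shell command to move; the robot and the scene stay as the last step left them, time stands still between calls to the robot, and variables do not carry over. Pictures are saved under pics/ and viewed, at most 10 in all, crops included, and the job is handed in when it is done.

```bash
mkdir -p pics; python3 - <<'E'
from workcell import ctrl
import cv2,numpy as np
np.set_printoptions(suppress=True,precision=3)
for n in("scene","top"):
    cv2.imwrite(f"pics/{n}0.png",ctrl.get_image(n)[...,::-1])
    c=ctrl.camera_info(n);print(n,{k:np.array(v) for k,v in c.items()})
    for l in("ball_stop_end","ball_stop","square_stop"):print(l,ctrl.look_for(n,l)[:3])
o=ctrl.get_obs();print(o["t"],o["ee_pos"],o["orientation"],o["width"],ctrl.hold_point_z)
E
```

```text
scene {'camera_matrix': array([[373.801,   0.   , 319.1  ],
       [  0.   , 373.801, 201.85 ],
       [  0.   ,   0.   ,   1.   ]]), 'world_from_camera': array([[ -0.788,   0.27 ,  -0.554, 110.557],
       [ -0.616,  -0.34 ,   0.711, 646.664],
       [  0.004,   0.901,   0.434, 459.167],
       [  0.   ,   0.   ,   0.   ,   1.   ]])}
ball_stop_end [{'rect': [312.2, 227.5, 335.9, 259.7], 'score': 0.54}]
ball_stop [{'rect': [308.9, 225.2, 329.6, 259.1], 'score': 0.82}, {'rect': [376.7, 198.4, 402.4, 235.0], 'score': 0.47}]
square_stop [{'rect': [288.2, 209.7, 334.1, 258.7], 'score': 0.57}, {'rect': [375.4, 202.8, 406.3, 236.9], 'score': 0.45}]
top {'camera_matrix': array([[481.426,   0.   , 322.216],
       [  0.   , 481.426, 210.667],
       [  0.   ,   0.   ,   1.   ]]), 'world_from_camera': array([[ -0.015,   0.996,  -0.086, 470.551],
       [ -1.   ,  -0.016,  -0.006,  45.188],
       [ -0.007,   0.086,   0.996, 945.585],
       [  0.   ,   0.   ,   0.   ,   1.   ]])}
ball_stop_end [{'rect': [273.1, 204.5, 286.6, 254.1], 'score': 0.86}]
ball_stop [{'rect': [269.0, 204.4, 286.1, 252.8], 'score': 0.8}]
square_stop [{'rect': [369.5, 228.9, 392.9, 282.9], 'score': 0.61}]
0.4 [ 170.203 -601.276  222.548] [-3.112 -0.432  0.   ] 88.17475670847229 18.700000000000003
```

View pics/scene0.png

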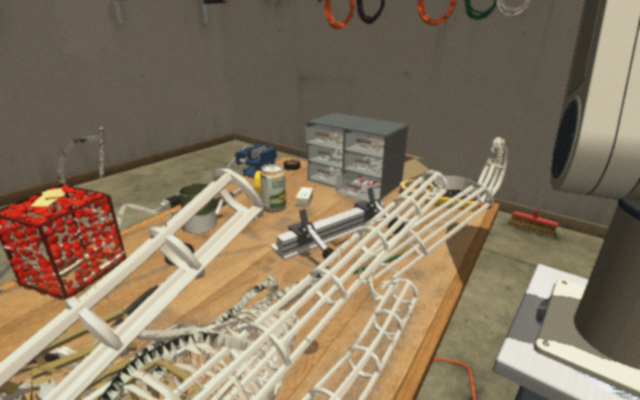

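View pics/top0.png

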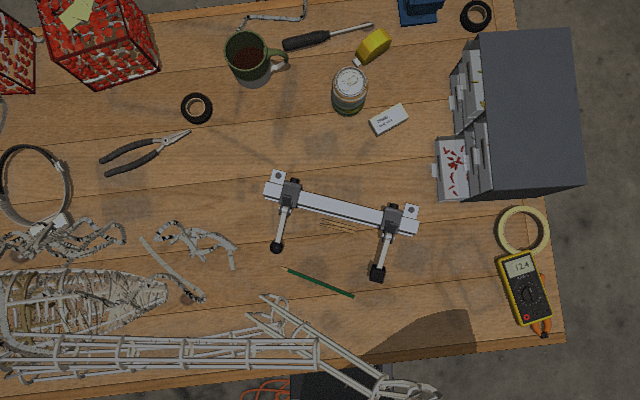

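The top view shows the ball stop on the left, with its ball at about (277,248) and hinge at about (289,195). The square stop is on the right at (377,273). Wireframe structures stand on the robot side. In the scene view the ball is near (327,252). I'll zoom in to get accurate pixels.

```bash
python3 - <<'E'
import cv2
a=cv2.imread("pics/scene0.png")[190:270,260:400];b=cv2.imread("pics/top0.png")[165:295,250:440]
cv2.imwrite("pics/c0.png",cv2.resize(a,None,fx=5.6,fy=5.6,interpolation=2)[:450])
cv2.imwrite("pics/c1.png",cv2.resize(b,None,fx=4,fy=4,interpolation=2))
E
```

```text
(no output)
```

View pics/c0.png

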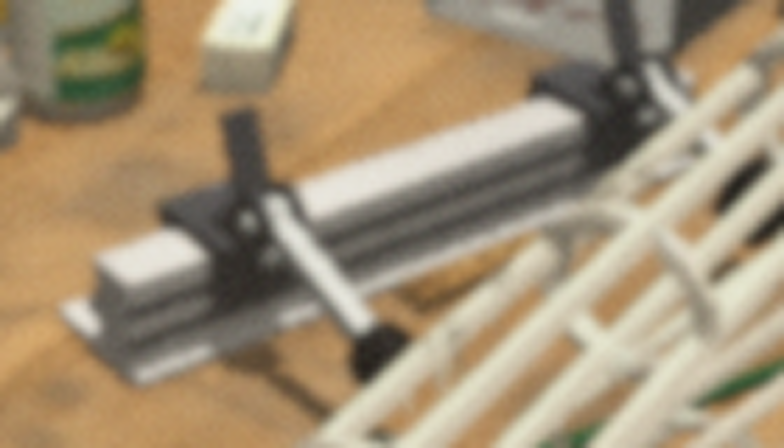

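View pics/c1.png

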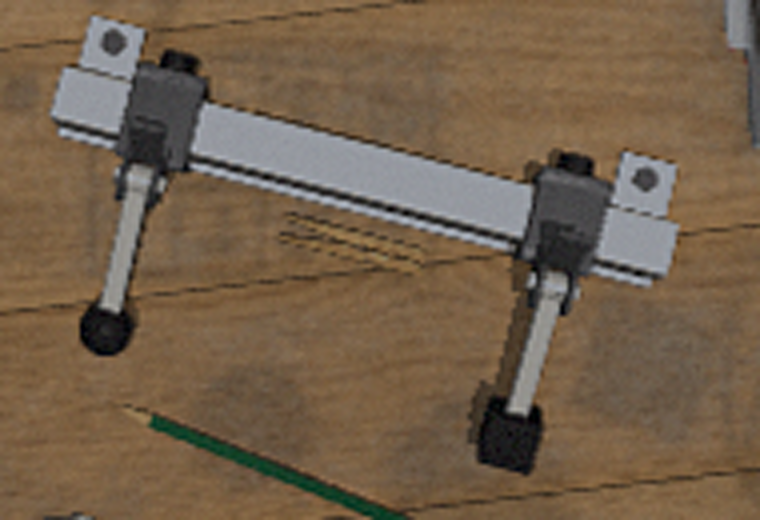

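The zoom gives the ball centre at about (276.2,247.4) in top and (328,253) in scene, and the cube centre at about (377.4,273.4) in top. Next I'll triangulate these, plus the wireframe tips to get the obstacle heights.

```bash
cat > h.py <<'E'
from workcell import ctrl
import numpy as np,cv2
np.set_printoptions(suppress=True,precision=2)
def ray(n,p):
    c=ctrl.camera_info(n);K=np.array(c["camera_matrix"]);T=np.array(c["world_from_camera"])
    d=np.linalg.inv(K)@[p[0],p[1],1];d=T[:3,:3]@(d*[1,-1,-1]);return T[:3,3],d/np.linalg.norm(d)
def atz(n,p,z):
    o,d=ray(n,p);return o+d*(z-o[2])/d[2]
def proj(n,X):
    c=ctrl.camera_info(n);K=np.array(c["camera_matrix"]);T=np.linalg.inv(np.array(c["world_from_camera"]))
    q=K@((T[:3,:3]@X+T[:3,3])*[1,-1,-1]);return q[:2]/q[2]
def tri(ps,pt):
    (a,d),(b,e)=ray("scene",ps),ray("top",pt)
    s=np.linalg.lstsq(np.c_[d,-e],b-a,rcond=None)[0];p,q=a+s[0]*d,b+s[1]*e
    return (p+q)/2,np.linalg.norm(p-q)
E
python3 - <<'E'
from h import *
print("ball",tri((328,253),(276.2,247.4)))
print("hinge",tri((260+262/5.6,190+212/5.6),(285,207.5)))
b=atz("top",(276.2,247.4),40);c=atz("top",(377.4,273.4),40);print(b,c)
f=b-c;f/=np.linalg.norm(f);x=np.array([f[1],-f[0],0]);print("y",f,"x",x,"ang",np.arctan2(x[1],x[0]))
h=b+x*75*np.cos(.35);h[2]=66;print("hinge pred",h,proj("top",h),proj("scene",h),proj("scene",b))
# fence edge
print(atz("top",(300.9,190.4),46)-atz("top",(382.1,210.9),46))
for s in((500,145),(440,180),(235,175),(258,200)):
  for t in((435,395),(265,297),(318,352)):
    p,e=tri(s,t)
    print(s,t,p,e)
E
```

```text
ball (array([481.87, 138.29,  42.04]), np.float64(2.615097650425906))
hinge (array([553.82, 118.82,  65.66]), np.float64(1.174619231573687))
[480.81 137.76  40.  ] [429.6  -50.82  40.  ]
y [0.26 0.97 0.  ] x [ 0.97 -0.26  0.  ] ang -0.2651513197733586
hinge pred [548.8 119.3  66. ] [284.56 209.96] [308.75 228.58] [329.22 253.99]
[ 41.11 151.76   0.  ]
(500, 145) (435, 395) [ 265.14 -106.5   248.03] 6.132239679389306
(500, 145) (265, 297) [317.52 107.   297.13] 193.14365993108783
(500, 145) (318, 352) [283.97  45.04 278.12] 104.52479338847692
(440, 180) (435, 395) [303.89 -90.56 186.41] 114.02187494973624
(440, 180) (265, 297) [351.43 115.92 231.5 ] 116.17504067474997
(440, 180) (318, 352) [316.97  56.36 215.44] 12.812579501395787
(235, 175) (435, 395) [425.19 116.09 321.47] 466.9529338177689
(235, 175) (265, 297) [475.46 218.25 240.65] 216.81078826750553
(235, 175) (318, 352) [432.02 186.72 270.42] 322.03065153432226
(258, 200) (435, 395) [410.9   94.82 269.7 ] 451.4156854993008
(258, 200) (265, 297) [464.63 207.37 194.31] 182.8575186511053
(258, 200) (318, 352) [419.96 172.92 222.8 ] 295.90947493428695
```

```bash
python3 - <<'E'
from h import *
for s in((235,175),(262,207),(440,175),(400,285),(500,145)):
  o,d=ray("scene",s)
  print(s,[(int(r),(o+r*d).astype(int).tolist(),proj("top",o+r*d).astype(int).tolist()) for r in range(200,850,80)])
E
python3 - <<'E'
import cv2
a=cv2.imread("pics/top0.png")[200:400,0:450]
cv2.imwrite("pics/c2.png",cv2.resize(a,None,fx=1.77,fy=1.77,interpolation=2))
a=cv2.imread("pics/scene0.png")[120:400,0:520]
cv2.imwrite("pics/c3.png",cv2.resize(a,None,fx=1.53,fy=1.53,interpolation=2))
E
```

```text
(235, 175) [(200, [256, 530, 387], [-103, 449]), (280, [314, 484, 358], [-40, 388]), (360, [373, 437, 329], [15, 334]), (440, [431, 391, 300], [66, 285]), (520, [490, 344, 271], [111, 241]), (600, [548, 298, 242], [152, 201]), (680, [607, 251, 213], [190, 165]), (760, [665, 205, 185], [224, 132]), (840, [723, 159, 156], [255, 101])]
(262, 207) [(200, [243, 525, 370], [-87, 456]), (280, [296, 477, 335], [-21, 398]), (360, [349, 428, 299], [36, 348]), (440, [402, 380, 264], [86, 304]), (520, [455, 332, 229], [132, 265]), (600, [508, 283, 193], [172, 230]), (680, [561, 235, 158], [209, 198]), (760, [614, 187, 123], [242, 170]), (840, [667, 138, 87], [272, 144])]
(440, 175) [(200, [170, 469, 389], [-54, 530]), (280, [195, 398, 361], [25, 494]), (360, [219, 327, 333], [98, 461]), (440, [243, 256, 305], [164, 431]), (520, [267, 185, 277], [223, 404]), (600, [291, 114, 249], [278, 380]), (680, [315, 43, 221], [328, 357]), (760, [340, -27, 193], [374, 336]), (840, [364, -98, 165], [416, 317])]
(400, 285) [(200, [172, 499, 338], [-46, 505]), (280, [196, 441, 289], [27, 465]), (360, [221, 382, 241], [90, 432]), (440, [246, 323, 192], [144, 402]), (520, [270, 265, 144], [192, 377]), (600, [295, 206, 95], [233, 355]), (680, [320, 147, 47], [270, 335]), (760, [344, 89, 0], [303, 317]), (840, [369, 30, -49], [333, 301])]
(500, 145) [(200, [148, 457, 406], [-57, 561]), (280, [163, 381, 385], [26, 534]), (360, [179, 306, 364], [103, 508]), (440, [194, 230, 343], [174, 485]), (520, [209, 154, 322], [240, 463]), (600, [224, 79, 301], [302, 443]), (680, [240, 3, 279], [359, 424]), (760, [255, -72, 258], [412, 407]), (840, [270, -147, 237], [462, 390])]
```

View pics/c2.png

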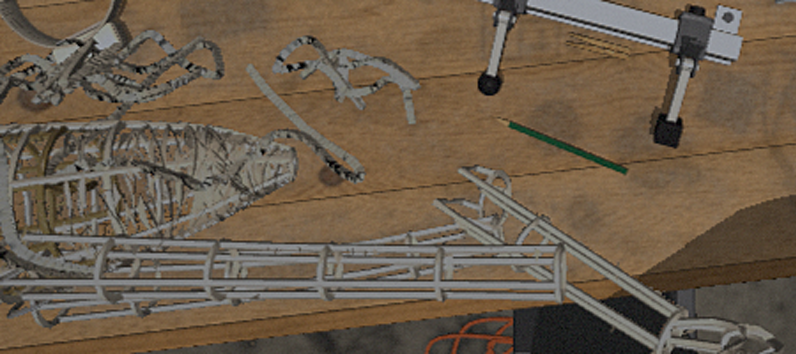

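View pics/c3.png

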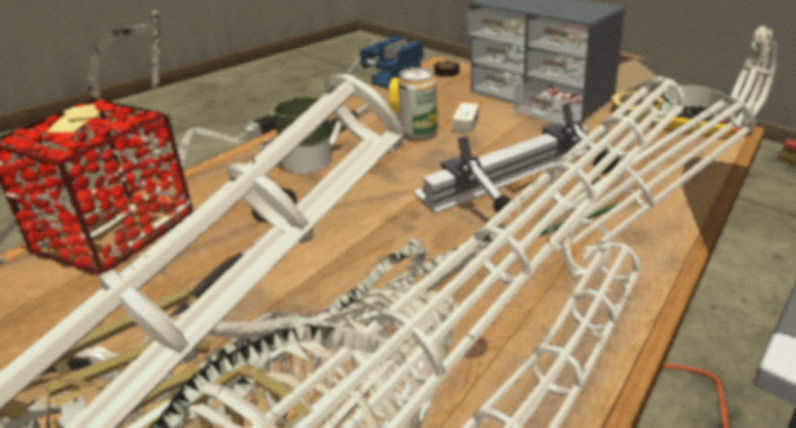

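The crops show the wireframe leg ending near top pixel (318,352), and a second beam with its high end at (265,-106,248) and its near tip at top pixel (262,296). I'll cross at z≈360, above both. Next I'll check the beam tip's height and compute the first move.

```bash
cat >> h.py <<'E'
from scipy.spatial.transform import Rotation as R
f=np.array([.261,.965,0]);f/=np.linalg.norm(f);fx=np.array([f[1],-f[0],0])
def shift(P,base=None):
    o=ctrl.get_obs();r=R.from_rotvec(o["orientation"]);Rt=R.from_matrix(np.c_[fx,-f,[0,0,-1]])
    return r.inv().apply(np.array(P)-o["ee_pos"]),(r.inv()*Rt).as_rotvec()
E
python3 - <<'E'
from h import *
for s in((369,277),(385,285),(412,285)):print(tri(s,(262,296)))
for P in((170,-601,360),(482,138,360),(482,138,120)):print(P,*shift(P))
E
```

```text
(array([384.22, 160.51,  43.04]), np.float64(16.124671845690827))
(array([369.83, 155.88,  31.54]), np.float64(45.520782295747594))
(array([348.39, 147.41,  42.23]), np.float64(92.1566636583996))
(170, -601, 360) [  -0.12   -0.36 -137.45] [-0.    0.    0.54]
(482, 138, 360) [ 501.32 -626.48 -137.28] [-0.    0.    0.54]
(482, 138, 120) [ 501.32 -626.41  102.72] [-0.    0.    0.54]
```

```bash
python3 -m creep '[{"translation":[0,0,-50],"angular":[0,0,0],"jaw":0.6},{"translation":[0,0,-100],"angular":[0,0,0],"jaw":0.6},{"translation":[20,-25,-137],"angular":[0,0,0],"jaw":0.6},{"translation":[50,-62,-137],"angular":[0,0,0],"jaw":0.6},{"translation":[80,-100,-137],"angular":[0,0,0],"jaw":0.6},{"translation":[110,-137,-137],"angular":[0,0,0],"jaw":0.6},{"translation":[140,-175,-137],"angular":[0,0,0],"jaw":0.6},{"translation":[170,-212,-137],"angular":[0,0,0],"jaw":0.6}]'
python3 -c "
from h import *
print(ctrl.get_obs()['qpos'],ctrl.get_obs()['ft_force'],*shift((482,138,360)))"
```

```text
t: 1.4
ee_pos: [276.4, -349.6, 359.8]
orientation: [3.112, 0.431, 0.001]
ft_force: [-0.1, -1.0, 0.4]
width: 52.8
grasp_force: 0.0
[-0.93 -0.    1.85  0.    1.3   0.37] [-0.12 -1.05  0.42] [ 330.48 -413.26   -0.23] [ 0.   -0.    0.54]
```

```bash
python3 -m creep '[{"translation":[37,-46,0],"angular":[0,0,0.05],"jaw":0.6},{"translation":[74,-92,0],"angular":[0,0,0.1],"jaw":0.6},{"translation":[111,-139,0],"angular":[0,0,0.15],"jaw":0.6},{"translation":[148,-185,0],"angular":[0,0,0.2],"jaw":0.6},{"translation":[185,-231,0],"angular":[0,0,0.27],"jaw":0.6},{"translation":[222,-278,0],"angular":[0,0,0.35],"jaw":0.6},{"translation":[259,-324,0],"angular":[0,0,0.43],"jaw":0.6},{"translation":[296,-370,0],"angular":[0,0,0.5],"jaw":0.6}]'
python3 -c "
from h import *
print(ctrl.get_obs()['qpos'],ctrl.get_obs()['ft_force'],*shift((482,138,180)))"
```

```text
t: 2.4
ee_pos: [460.5, 87.6, 360.0]
orientation: [-3.121, 0.354, -0.001]
ft_force: [0.1, -0.1, 0.2]
width: 52.7
grasp_force: 0.0
[ 0.16  0.04  1.8  -0.    1.3   1.96] [ 0.06 -0.1   0.19] [  9.44 -53.87 180.02] [-0.   -0.    0.04]
```

```bash
python3 -m creep '[{"translation":[5,-27,0],"angular":[0,0,0.02],"jaw":0.6},{"translation":[9,-54,0],"angular":[0,0,0.04],"jaw":0.6},{"translation":[9,-54,50],"angular":[0,0,0.04],"jaw":0.6},{"translation":[9,-54,100],"angular":[0,0,0.04],"jaw":0.6},{"translation":[9,-54,150],"angular":[0,0,0.04],"jaw":0.6},{"translation":[9,-54,200],"angular":[0,0,0.04],"jaw":0.6},{"translation":[9,-54,250],"angular":[0,0,0.04],"jaw":0.6},{"translation":[9,-54,270],"angular":[0,0,0.04],"jaw":0.6}]'
python3 - <<'E'
from h import *
for n in("scene","top"):
    im=ctrl.get_image(n);cv2.imwrite(f"pics/{n}1.png",im[...,::-1])
a=cv2.imread("pics/scene1.png")[150:290,240:420];b=cv2.imread("pics/top1.png")[160:300,220:400]
cv2.imwrite("pics/d.png",np.vstack([cv2.resize(q,None,fx=2.1*2,fy=2.1,interpolation=2)[:, :756] if 0 else cv2.resize(q,(386,300),interpolation=2) for q in(a,b)]))
o=ctrl.get_obs();p=np.array(o["ee_pos"]);print(p,o["qpos"],proj("scene",p),proj("top",p),*shift((482,138,22)))
E
```

```text
t: 3.4
ee_pos: [479.2, 135.8, 87.1]
orientation: [3.113, -0.414, -0.006]
ft_force: [-0.0, -0.7, 0.7]
width: 52.5
grasp_force: 0.0
[479.28 135.78  87.56] [0.25 0.45 1.99 0.   0.7  2.09] [330.83 233.31] [274.58 247.98] [ 2.31 -3.   65.55] [ 0.  0. -0.]
```

View pics/d.png

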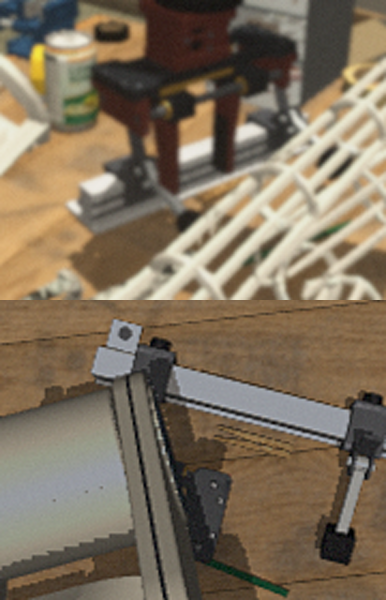

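The fingers straddle the spot above the ball, with their midpoint at about (331,233) in scene, matching the projected TCP. I'll descend and pinch.

```bash
python3 -m creep '[{"translation":[2,-3,20],"angular":[0,0,0],"jaw":0.6},{"translation":[2,-3,45],"angular":[0,0,0],"jaw":0.6},{"translation":[2,-3,65],"angular":[0,0,0],"jaw":0.6},{"translation":[2,-3,65],"angular":[0,0,0],"jaw":0.6},{"translation":[2,-3,65],"angular":[0,0,0],"jaw":0.2},{"translation":[2,-3,65],"angular":[0,0,0],"jaw":0.1},{"translation":[2,-3,65],"angular":[0,0,0],"jaw":0.1},{"translation":[2,-3,65],"angular":[0,0,0],"jaw":0.1}]'
python3 - <<'E'
from h import *
o=ctrl.get_obs();print(o["ee_pos"],o["ft_force"],o["width"],o["grasp_force"])
E
```

```text
t: 4.5
ee_pos: [484.2, 138.9, 25.4]
orientation: [-3.113, 0.414, -0.002]
ft_force: [-0.9, 2.1, 6.0]
width: 24.5
grasp_force: 30.0
[484.23 138.91  25.36] [-0.88  2.13  6.  ] 24.52336333287095 30.001023709774017
```

```bash
python3 -m creep '[{"translation":[-3,0,-11],"angular":[0,0,0],"jaw":0.1},{"translation":[-4.5,0,-22],"angular":[0,0,0],"jaw":0.1},{"translation":[-4,0,-33],"angular":[0,0,0],"jaw":0.1},{"translation":[-2,0,-44],"angular":[0,0,0],"jaw":0.1},{"translation":[1.5,0,-55],"angular":[0,0,0],"jaw":0.1},{"translation":[6.5,0,-65],"angular":[0,0,0],"jaw":0.1},{"translation":[13,0,-74],"angular":[0,0,0],"jaw":0.1},{"translation":[21,0,-82],"angular":[0,0,0],"jaw":0.1}]'
python3 - <<'E'
from h import *
o=ctrl.get_obs();print(o["ee_pos"],o["ft_force"],o["width"],o["grasp_force"],*shift((482,138,22)))
for n in("scene","top"):
    im=ctrl.get_image(n);cv2.imwrite(f"pics/{n}2.png",im[...,::-1])
a=cv2.imread("pics/scene2.png")[150:290,240:420]
cv2.imwrite("pics/e.png",cv2.resize(a,(720,560),interpolation=2))
E
```

```text
t: 5.5
ee_pos: [503.5, 133.5, 107.5]
orientation: [-3.114, 0.414, 0.001]
ft_force: [1.7, 5.9, -2.9]
width: 24.5
grasp_force: 30.0
[503.48 133.5  107.53] [ 1.71  5.88 -2.92] 24.5198736362686 29.99954491853714 [-21.84   1.32  85.55] [-0.  0. -0.]
```

View pics/e.png

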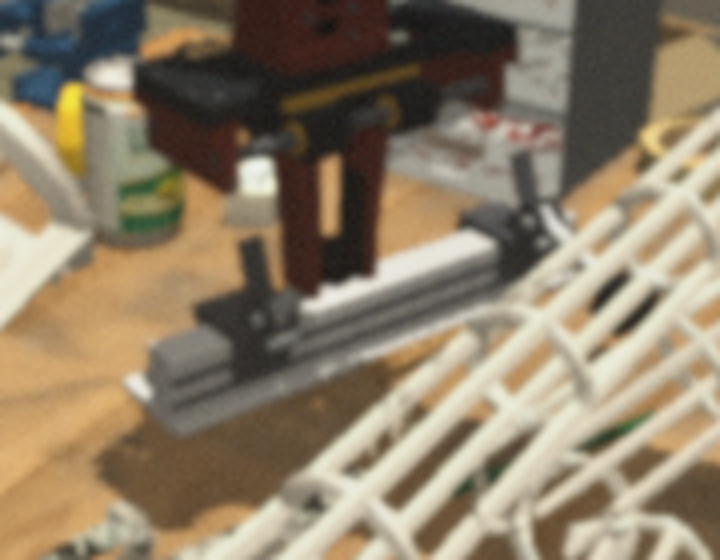

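The ball is no longer down at its rest spot. It is still pinched (width 24.5) and forces are small, so I'll carry on with the arc.

```bash
python3 -m creep '[{"translation":[9,0,-7],"angular":[0,0,0],"jaw":0.1},{"translation":[19,0,-12],"angular":[0,0,0],"jaw":0.1},{"translation":[29.5,0,-16],"angular":[0,0,0],"jaw":0.1},{"translation":[40.5,0,-18],"angular":[0,0,0],"jaw":0.1},{"translation":[51.5,0,-18.5],"angular":[0,0,0],"jaw":0.1},{"translation":[63,0,-17.5],"angular":[0,0,0],"jaw":0.1},{"translation":[67,0,-16.5],"angular":[0,0,0],"jaw":0.1},{"translation":[67,0,-16.5],"angular":[0,0,0],"jaw":0.1}]'
python3 - <<'E'
from h import *
o=ctrl.get_obs();print(o["ee_pos"],o["ft_force"],o["width"],o["grasp_force"])
p=np.array(o["ee_pos"]);print("along fx from pinch:",(p-[484.2,138.9,25.4])@fx)
E
```

```text
t: 6.6
ee_pos: [567.7, 115.1, 122.8]
orientation: [3.113, -0.414, -0.002]
ft_force: [0.1, 0.1, -0.1]
width: 9.0
grasp_force: 0.0
[567.7  115.12 122.83] [ 0.14  0.14 -0.05] 8.950848117937431 0.0
along fx from pinch: 86.81081256134188
```

The width has dropped to 9 mm, so the ball slipped out. I'll look at where the stop arm is now.

```bash
python3 - <<'E'
from h import *
for n in("scene","top"):
    im=ctrl.get_image(n);cv2.imwrite(f"pics/{n}3.png",im[...,::-1])
    for l in("ball_stop_end","ball_stop","square_stop"):print(n,l,ctrl.look_for(n,l)[:2])
a=cv2.imread("pics/scene3.png")[150:290,240:420];b=cv2.imread("pics/top3.png")[160:300,220:400]
cv2.imwrite("pics/f.png",np.hstack([cv2.resize(q,(400,311),interpolation=2) for q in(a,b)]))
H=np.array([550,119,66.])
for q in(0,.5,1,1.5,2,2.27):
    B=H-fx*75*np.cos(q-.35)+[0,0,75*np.sin(q-.35)];print(q,proj("scene",B),proj("top",B))
E
```

```text
scene ball_stop_end [{'rect': [305.5, 193.6, 320.4, 230.9], 'score': 0.6}]
scene ball_stop [{'rect': [304.6, 193.7, 316.6, 230.9], 'score': 0.5}, {'rect': [374.3, 201.4, 403.9, 234.2], 'score': 0.16}]
scene square_stop [{'rect': [378.8, 202.3, 404.4, 235.5], 'score': 0.67}]
top ball_stop_end []
top ball_stop []
top square_stop [{'rect': [371.7, 232.4, 394.2, 286.6], 'score': 0.64}]
0 [328.86 253.59] [276.38 246.76]
0.5 [330.31 238.56] [273.76 248.54]
1 [325.99 220.34] [273.77 240.27]
1.5 [317.09 204.37] [276.69 223.23]
2 [306.39 195.22] [281.84 201.95]
2.27 [300.96 193.9 ] [285.02 190.99]
```

View pics/f.png

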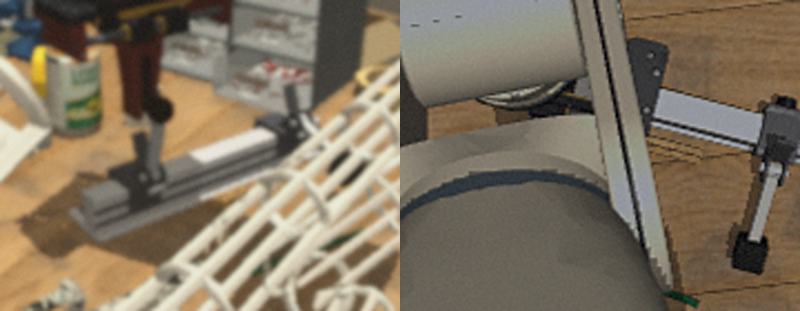

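The ball is at about (311,198.6) in scene, which is q≈1.75. It may be falling or leaning on something, so I'll check in a fresh picture.

```bash
python3 - <<'E'
from h import *
im=ctrl.get_image("scene");cv2.imwrite("pics/scene4.png",im[...,::-1])
print(ctrl.look_for("scene","ball_stop_end")[:2])
a=cv2.imread("pics/scene3.png");d=cv2.absdiff(a,cv2.imread("pics/scene4.png"))[150:290,290:345].max(2);print((d>40).sum())
for i in(3,4):
    g=cv2.cvtColor(cv2.imread(f"pics/scene{i}.png"),6)[185:262,300:340];m=(g<50).astype(np.uint8)
    n,_,s,c=cv2.connectedComponentsWithStats(m);print([(s[k][4],c[k]+[300,185]) for k in range(1,n) if s[k][4]>15])
o=ctrl.get_obs();print(o["t"],o["ee_pos"],o["ft_force"],o["width"])
E
```

```text
[{'rect': [308.4, 225.5, 335.4, 257.8], 'score': 0.72}]
307
[(np.int32(231), array([306.82, 194.59])), (np.int32(83), array([303.23, 236.08]))]
[(np.int32(153), array([304.35, 192.39])), (np.int32(16), array([302.12, 225.06])), (np.int32(69), array([303.1 , 237.75])), (np.int32(49), array([326.47, 251.88]))]
7.1 [568.44 115.61 123.15] [ 0.46 -0.66 -0.7 ] 8.947196792820842
```

It fell back. The cause was my pinch height: I took the reading before the arm had settled, so I pinched 4 mm above the ball's equator and it squeezed out. Now I'll use the settled pose to go back and regrip lower and centred.

```bash
python3 -m creep '[{"translation":[-30,0,-5],"angular":[0,0,0],"jaw":0.6},{"translation":[-60,1,-5],"angular":[0,0,0],"jaw":0.6},{"translation":[-90,1,0],"angular":[0,0,0],"jaw":0.6},{"translation":[-90,1,0],"angular":[0,0,0],"jaw":0.6},{"translation":[-90,1,20],"angular":[0,0,0],"jaw":0.6},{"translation":[-90,1,40],"angular":[0,0,0],"jaw":0.6},{"translation":[-90,1,50],"angular":[0,0,0],"jaw":0.6},{"translation":[-90,1,50],"angular":[0,0,0],"jaw":0.6}]'
python3 - <<'E'
from h import *
for i in range(4): ctrl.get_image("scene")
o=ctrl.get_obs();print(o["ee_pos"],o["ft_force"],o["width"],*shift((481.3,138,20)))
print(ctrl.look_for("scene","ball_stop_end")[:1])
E
```

```text
t: 8.1
ee_pos: [481.8, 138.0, 72.8]
orientation: [3.114, -0.414, -0.001]
ft_force: [-0.1, 0.4, -0.2]
width: 52.6
grasp_force: 0.0
[482.08 138.24  73.81] [-0.27  0.28 -0.04] 52.9889225160334 [-0.75  0.47 53.81] [-0. -0. -0.]
[{'rect': [307.0, 226.1, 333.8, 259.0], 'score': 0.5}]
```

```bash
python3 -m creep '[{"translation":[-1,0,20],"angular":[0,0,0],"jaw":0.6},{"translation":[-1,0,40],"angular":[0,0,0],"jaw":0.6},{"translation":[-1,0,54],"angular":[0,0,0],"jaw":0.6},{"translation":[-1,0,54],"angular":[0,0,0],"jaw":0.6},{"translation":[-1,0,54],"angular":[0,0,0],"jaw":0.2},{"translation":[-1,0,54],"angular":[0,0,0],"jaw":0.1},{"translation":[-1,0,54],"angular":[0,0,0],"jaw":0.1},{"translation":[-1,0,54],"angular":[0,0,0],"jaw":0.1}]'
```

```text
t: 9.35
ee_pos: [481.2, 139.6, 19.7]
orientation: [-3.112, 0.414, -0.003]
ft_force: [-0.7, 7.7, 0.4]
width: 24.3
grasp_force: 30.0
```

The pinch is good now: vertical force is near zero. There's a small side force, so I'll add about 1.5 mm along the fence and trace the arc again.

```bash
python3 -m creep '[{"translation":[-3,-1,-11],"angular":[0,0,0],"jaw":0.1},{"translation":[-4.5,-1.5,-22],"angular":[0,0,0],"jaw":0.1},{"translation":[-4,-1.5,-33],"angular":[0,0,0],"jaw":0.1},{"translation":[-2,-1.5,-44],"angular":[0,0,0],"jaw":0.1},{"translation":[1.5,-1.5,-55],"angular":[0,0,0],"jaw":0.1},{"translation":[6.5,-1.5,-65],"angular":[0,0,0],"jaw":0.1},{"translation":[13,-1.5,-74],"angular":[0,0,0],"jaw":0.1},{"translation":[21,-1.5,-82],"angular":[0,0,0],"jaw":0.1}]'
```

```text
t: 10.35
ee_pos: [501.1, 134.2, 101.7]
orientation: [3.114, -0.414, -0.001]
ft_force: [-0.2, 2.4, -2.3]
width: 24.2
grasp_force: 30.0
```

```bash
python3 -m creep '[{"translation":[4.5,0,-4],"angular":[0,0,0],"jaw":0.1},{"translation":[9,0,-7],"angular":[0,0,0],"jaw":0.1},{"translation":[14,0,-9.5],"angular":[0,0,0],"jaw":0.1},{"translation":[19,0,-12],"angular":[0,0,0],"jaw":0.1},{"translation":[24,0,-14],"angular":[0,0,0],"jaw":0.1},{"translation":[29.5,0,-16],"angular":[0,0,0],"jaw":0.1},{"translation":[29.5,0,-16],"angular":[0,0,0],"jaw":0.1},{"translation":[29.5,0,-16],"angular":[0,0,0],"jaw":0.1}]'
```

```text
t: 11.35
ee_pos: [529.6, 126.5, 117.1]
orientation: [3.114, -0.414, 0.0]
ft_force: [-3.1, -1.6, 3.2]
width: 24.6
grasp_force: 30.0
```

```bash
python3 -m creep '[{"translation":[6,0,-2],"angular":[0,0,0],"jaw":0.1},{"translation":[11,0,-3],"angular":[0,0,0],"jaw":0.1},{"translation":[16,0,-3.5],"angular":[0,0,0],"jaw":0.1},{"translation":[22,0,-3.5],"angular":[0,0,0],"jaw":0.1},{"translation":[28,0,-3],"angular":[0,0,0],"jaw":0.1},{"translation":[33,0,-2.5],"angular":[0,0,0],"jaw":0.1},{"translation":[37,0,-2],"angular":[0,0,0],"jaw":0.1},{"translation":[37,0,-2],"angular":[0,0,0],"jaw":0.1}]'
python3 - <<'E'
from h import *
im=ctrl.get_image("scene");cv2.imwrite("pics/scene5.png",im[...,::-1])
print(ctrl.look_for("scene","ball_stop_end")[:1],ctrl.get_obs()["ee_pos"],ctrl.get_obs()["width"])
E
```

```text
t: 12.35
ee_pos: [566.9, 116.3, 119.9]
orientation: [3.114, -0.414, 0.004]
ft_force: [-1.7, -4.3, 6.5]
width: 24.5
grasp_force: 30.0
[{'rect': [299.8, 188.4, 312.7, 227.6], 'score': 0.67}] [566.77 116.39 119.9 ] 24.190025927087422
```

The ball is still pinched at q≈2.15, past the balance point. Now I'll release it, then lift.

```bash
python3 -m creep '[{"translation":[0,0,0],"angular":[0,0,0],"jaw":0.6},{"translation":[0,0,0],"angular":[0,0,0],"jaw":0.6},{"translation":[0,0,0],"angular":[0,0,0],"jaw":0.6},{"translation":[0,0,0],"angular":[0,0,0],"jaw":0.6},{"translation":[0,0,-10],"angular":[0,0,0],"jaw":0.6},{"translation":[0,0,-40],"angular":[0,0,0],"jaw":0.6},{"translation":[0,0,-90],"angular":[0,0,0],"jaw":0.6},{"translation":[0,0,-140],"angular":[0,0,0],"jaw":0.6}]'
python3 - <<'E'
from h import *
for i in(6,7):
    for _ in range(4):im=ctrl.get_image("scene")
    cv2.imwrite(f"pics/scene{i}.png",im[...,::-1]);print(ctrl.look_for("scene","ball_stop_end")[:1],ctrl.look_for("scene","square_stop")[:1])
b=ctrl.get_image("top")[160:300,220:400,::-1];a=cv2.imread("pics/scene7.png")[150:290,240:420]
print(cv2.absdiff(cv2.imread("pics/scene6.png"),cv2.imread("pics/scene7.png"))[180:260,290:345].max())
cv2.imwrite("pics/g.png",np.hstack([cv2.resize(q,(400,311),interpolation=2) for q in(a,b)]))
E
```

```text
t: 13.45
ee_pos: [565.1, 117.0, 261.1]
orientation: [-3.114, 0.414, -0.0]
ft_force: [0.7, 0.8, -0.5]
width: 52.9
grasp_force: 0.0
[{'rect': [294.2, 189.2, 312.5, 229.7], 'score': 0.51}] [{'rect': [377.9, 203.4, 405.4, 234.4], 'score': 0.46}]
[{'rect': [296.4, 189.1, 310.5, 229.8], 'score': 0.72}] [{'rect': [376.3, 201.5, 403.5, 236.8], 'score': 0.76}]
22
```

View pics/g.png

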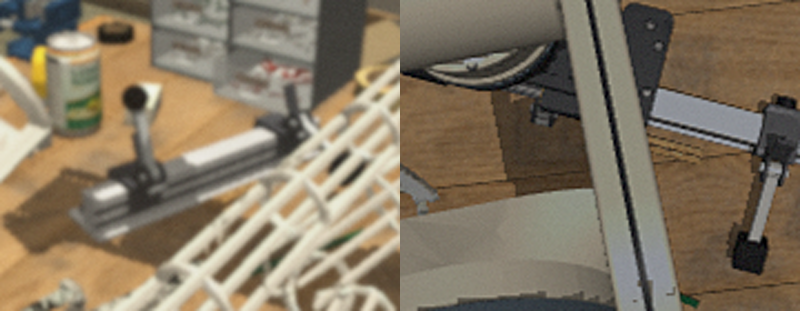

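The ball now rests at about (301,194) in scene, which matches q=2.27. It didn't move between the two pictures, the square stop is still down, and the gripper is clear.

```bash
python3 -c "
from workcell import ctrl
print(ctrl.close_job())"
```

```text
the job is handed in; nothing more can be done
None
```

The ball-ended stop now leans back on its rest by itself past the balance point, on the second try after the ball slipped out of the first pinch; the square-ended stop is still down, and the job is handed in with the gripper clear.

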